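Dispense three wooden blanks into the tray

TASK

Move the big tape roll from in front of the blank dispenser and lay it flat, wholly on the cork mat, and slide the grey tray squarely under the overhanging outlet, close to the dispenser's body. Then press the sprung lever fully down and let it right up three times, so that exactly three wooden blanks drop straight into the tray and the rest stay in the magazine. Don't touch the blanks or let any fall on the table, and leave everything else standing where it is.

Things in the scene. Friction and masses are not known exactly. Their poses are not given: they have to be found in the camera images.
- dispenser: Fixed plywood dispenser; origin on the table, local -x its front, z up. Own frame, mm: lower body x -12..100, y -50..50, z 0..60; over it a shelf slab z 60..70 reaching to x -43; on that the magazine x -47..7, y -42..42, z 70..138, open on top. Lever on the +y side: posts x 120..150, y 78..112, 155 high; base plate 6 high, x -12..160, y -50..120
- outlet (a point): Middle of the shelf's front edge, dispenser x -43, 70 mm up, 31 mm out from the lower body, 60 mm clear under it. A full lever stroke pushes the bottom blank over this edge; it drops up to 60 mm in front of it. As the lever rises the next blank falls into place
- bay (a point): Point on the table in front of the lower body (dispenser x -85, y 0, same axes) where the tray's centre belongs, tray sides parallel to the dispenser
- lever (a joint): Lever angle, rad: 0 up (sprung rest), 0.64 fully down (hard stop). A blank drops by about 0.6. About 4 N at its pad starts it, 9 N holds it down; it springs back by itself. Pivot at dispenser x 135, y 95, z 140; pad centre 150 mm from it towards -x; the arm rises at 0.32 rad when up, falls at 0.32 rad when down
- lever_pad (a point): Centre of the top face of the black rubber pad at the lever's end (44 by 36 mm, 12 thick); moves with the lever. Up it is 195 mm above the table, at x -5, y 95 in the dispenser's frame; fully down it is 94 mm lower and 5 mm nearer the front
- roll_mid (a point): Centre of the big tape roll (half-way up), brown paper tape lying flat in the bay in front of the dispenser: outer diameter 90 mm, hole 56 mm, 40 mm high, wall 17 mm, 150 g. z along its axis. A smaller roll (62 mm) elsewhere is not meant
- mat: Square cork mat, 150 by 150 by 4 mm, fixed flat on the table; origin at the centre of its underside, x and y along its sides
- tray_mid (a point): Centre of the grey open tray (half-way up, 16 mm above its underside): 130 by 130 mm, 32 mm high, walls and floor 4 mm, 160 g. On the outside of its -x wall is a grip tab; its local +x side is the one to go under the overhang
- tray_tab (a point): Centre of the tray's grip tab with the wall beside it, 69 mm from the tray's centre along its -x and 24 mm above its underside. The tab and wall are together 16 mm thick along the tray's x (the tab alone 12 mm above the 32 mm rim), 60 mm long along y, and the tab's top is 42 mm above the tray's underside
- blank1_mid (a point): Centre of wooden blank 1 of 5, counted from the bottom of the stack (40 mm along x, 70 along y, 10 thick, 20 g); starts in the magazine, at dispenser x -20, y 0, 75 mm above the table
- blank2_mid (a point): Centre of wooden blank 2 of 5, counted from the bottom of the stack (40 mm along x, 70 along y, 10 thick, 20 g); starts in the magazine, at dispenser x -20, y 0, 85 mm above the table
- blank3_mid (a point): Centre of wooden blank 3 of 5, counted from the bottom of the stack (40 mm along x, 70 along y, 10 thick, 20 g); starts in the magazine, at dispenser x -20, y 0, 95 mm above the table
- blank4_mid (a point): Centre of wooden blank 4 of 5, counted from the bottom of the stack (40 mm along x, 70 along y, 10 thick, 20 g); starts in the magazine, at dispenser x -20, y 0, 105 mm above the table
- blank5_mid (a point): Centre of wooden blank 5 of 5, counted from the bottom of the stack (40 mm along x, 70 along y, 10 thick, 20 g); starts in the magazine, at dispenser x -20, y 0, 115 mm above the table
- gluegun: Black hot-glue gun lying on its side, about 180 by 120 mm, 36 high; bystander. Origin at its underside
- pliers: Red-handled pliers lying flat, about 160 by 45 mm, 16 high; bystander. Origin at its underside
- jar: Lidded clear jar, 60 mm across, 80 high, standing beside the dispenser on its -y side; bystander. Origin at its underside
- penpot: White pot, 72 mm across, 100 high, with pens to 155 high, standing beside the lever posts on the dispenser's +y side; bystander. Origin at its underside
- smallroll: Small clear tape roll, 62 mm across, 20 high, lying flat; bystander. Origin at its underside
- pva: White glue bottle, 66 mm across, 170 high, standing; bystander. Origin at its underside
- tray: The same grey tray; origin at the centre of its underside
There are look-alikes about, which are no part of the job. What is shaped like the part that bears roll_mid but turquoise is not meant.

How it is judged:
By the outcome, as a careful person would: the job done as asked, in the order asked, and still so for the second after the job is handed in, with the robot touching nothing.
It also fails if it takes over 72 s, if anything falls off the work surface, if the arm or the gripper's body presses on something with over 40 N, if the wrist force passes 120 N, or if a joint passes its speed limit or range.

ROBOT

A 6-joint arm with a two-finger parallel gripper is mounted at the origin on the work surface. World frame = base frame: x ahead of the robot, y to its left, z up, the work surface at z = 0. Lengths are in m, angles in rad, forces in N, time in s.
With the tool pointing down it reaches from about 0.35 to 0.775 m from the base axis. Payload 7.3 kg.
Tool frame: the origin (TCP) lies between the finger pads; the fingertips stand 8 mm ahead of it and the grasp point (between the pads) lies 11 mm behind it (robot.nose_length is the distance from the TCP to the fingertips, in m); z points along the fingers, y is the line along which they close (so a half turn about z gives the same grasp; the last joint's range is limited). The gripper opens to 92 mm and grips with 3 to 60 N. Pads are 19 mm wide; open, the fingers measure 130 mm over their backs; the gripper's body (75 mm by 190 mm) begins 47 mm behind the grasp point.
Start: joints at [-1.435, 0.342, 1.524, -0, 1.275, -0.146], TCP at [0.146, -0.504, 0.2] pointing down, gripper open.
Joint ranges: [-2.53, 2.53], [-0.77, 2.02], [0.04, 2.7], [-1, 4.14], [0.28, 2.66], [-3.11, 3.11]. Speed limits (rad/s): [2.57, 2.57, 3.14, 3.14, 3.14, 3.14].

INTERFACE

Orientations are given as [roll, pitch, yaw] about the fixed x, y, z axes, in that order (R = Rz(yaw) Ry(pitch) Rx(roll)).
In Python, from cell import robot gives the robot as it stands. The module is installed in compiled form; this text tells all that it offers.
- The arm moves only by the shell command python3 -m jog 'ROWS' [FORCE]. ROWS is JSON, a list that holds one entry, the list of rows, each a list of 5 numbers: the gripper's target within -1 to 1 (fully open at 1, half-way at 0, shut at -1), then the shift along the tool's x, y, z in m, then the turn about the tool's z in rad. A call has 1 to 5 rows; each row is the pose to reach, as a shift and turn from the pose commanded when the call began, along the tool's axes at that moment; what a row does not reach only later rows make up. A row lasts 1/12 s, in which the tool goes at most 41.7 mm and 7.16 degrees, less where a joint would pass 70% of its speed; a pose out of reach is approached as far as the arm can. A call with a gripper value outside its range is refused whole. The fingers move at their own pace and stop on an object; FORCE is the grip in N (left out, the last holds). Time passes only in rows, so rows that repeat a pose let the fingers close. It gives the time, the measured TCP pose, the force, the opening and the grip force at its end, in the units of the state.
- robot.observe(): the state, without advancing time (a new reading comes with each control period).
- robot.read_camera(name): name is "scene" or "top"; returns the picture (384x512x3 uint8, red, green, blue); there is no depth.
- robot.camera_model(name): a dict with "camera_matrix" (3x3 intrinsics, pixels), "position" and "attitude" of the camera in the world. Camera axes: x right, y down, z forward; pixel columns grow to the right and rows downward; lengths in m; the calibration is good to about 2 mm. A picture is of the moment at which its call begins. camera_model takes no time and is no camera call.
- robot.hand_in(): hands the job in; it is judged then, once.
The state is a dict: "time": time; "qpos": joint angles; "qvel": joint speeds; "joint_efforts": joint torques, N m; "tool_pos": TCP position; "tool_rot": TCP orientation; "contact_force": force on the tool from outside, world axes, zero at the start; "torque": the same for the moment, N m; "opening": finger opening in m; "grip_force": force on a finger pad.
Only numpy, scipy, OpenCV 4.12 (cv2) and the standard library are available. Lean on these libraries where they do the work, as an engineer would, in place of code of your own. Each camera call takes 0.05 s, during which the arm holds its last target. There are 200 camera calls.

## Working session

There is one attempt and no reset: what is moved stays moved. The work goes in short steps, Python scripts to look and compute and a shell command to move; the robot and the scene stay as the last step left them, time stands still between calls to the robot, and variables do not carry over. Pictures are saved under pics/ and viewed, at most 10 in all, crops included, and the job is handed in when it is done.

```bash
mkdir -p pics; python3 - <<'E'
from cell import robot
import cv2,numpy as np
for n in("scene","top"):
    cv2.imwrite(f"pics/{n}0.png",cv2.cvtColor(robot.read_camera(n),cv2.COLOR_RGB2BGR)); print(robot.camera_model(n))
print(robot.observe())
E
```

```text
{'camera_matrix': array([[436.43015667,   0.        , 257.03927439],
       [  0.        , 436.43015667, 192.6694514 ],
       [  0.        ,   0.        ,   1.        ]]), 'position': array([1.22197702, 0.11556795, 1.08821363]), 'attitude': array([-2.50853357,  0.00656648,  1.69741138])}
{'camera_matrix': array([[408.23830287,   0.        , 253.51471851],
       [  0.        , 408.23830287, 189.35902368],
       [  0.        ,   0.        ,   1.        ]]), 'position': array([0.3601153 , 0.03166288, 1.10830512]), 'attitude': array([-2.92637216e+00, -5.27714769e-04, -1.65770801e+00])}
{'time': 0.1, 'qpos': array([-1.43501997e+00,  3.42614960e-01,  1.52489301e+00, -2.19405923e-05,
        1.27541201e+00, -1.46002269e-01]), 'qvel': array([ 0.00044254, -0.00159683, -0.00388082,  0.00023492,  0.00016258,
        0.00088129]), 'joint_efforts': array([ 1.88858095e-03, -4.32006383e+01, -2.44693637e+01,  7.19745364e-02,
        5.25413977e-02, -4.34479239e-05]), 'tool_pos': array([ 0.14594367, -0.50390034,  0.1991442 ]), 'tool_rot': array([-3.14027640e+00, -1.72346141e-04,  2.81784916e-01]), 'contact_force': array([-0.0570474 , -0.02951129, -0.90612414]), 'torque': array([0.02539765, 0.00493801, 0.00885134]), 'grip_force': 0.0, 'opening': 0.09191344296778188}
```

View pics/scene0.png

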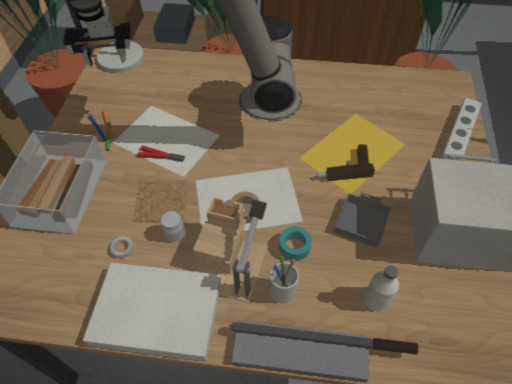

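View pics/top0.png

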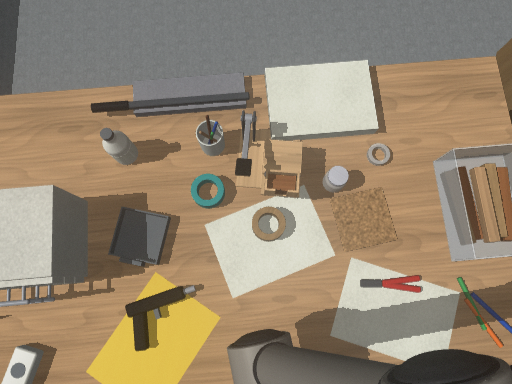

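The top view shows two rings that could be the big roll: the brown one at (269,224), in front of the dispenser, and the turquoise one at (207,190). There is also a small clear roll at (379,154). I'm choosing the brown one. The grey tray is at (140,237), the mat at (364,219), the dispenser at about (283,170), and the lever pad at (243,167). I'll check the choice in a close crop.

```bash
cat > h.py <<'E'
import numpy as np,cv2
from scipy.spatial.transform import Rotation as R
from cell import robot
def ray(n,uv):
    m=robot.camera_model(n);K=m["camera_matrix"]
    d=R.from_euler("xyz",m["attitude"]).as_matrix()@np.linalg.solve(K,[uv[0],uv[1],1.]);return np.array(m["position"]),d
def cast(n,uv,z):
    p,d=ray(n,uv);return p+d*(z-p[2])/d[2]
def proj(n,P):
    m=robot.camera_model(n);c=R.from_euler("xyz",m["attitude"]).as_matrix().T@(np.array(P)-m["position"]);q=m["camera_matrix"]@c;return q[:2]/q[2]
def save(name,img,crop,s):
    x0,y0,x1,y1=crop;c=cv2.cvtColor(img[y0:y1,x0:x1],cv2.COLOR_RGB2BGR)
    cv2.imwrite("pics/"+name,cv2.resize(c,None,fx=s,fy=s,interpolation=cv2.INTER_CUBIC))
E
python3 - <<'E'
from h import *
im=cv2.cvtColor(cv2.imread("pics/top0.png"),cv2.COLOR_BGR2RGB)
a=im[95:275,100:400]
save("c1.png",im,(100,100,400,275),2.66)
hsv=cv2.cvtColor(im,cv2.COLOR_RGB2HSV)
for p in[(269,208),(255,226),(140,220),(140,240),(364,219),(285,170),(243,167),(250,240),(285,155)]:print(p,hsv[p[1],p[0]])
for n,uv,z in[("top",(269,224),.02),("top",(140,237),.016),("top",(364,219),.004),("top",(243,167),.195),("scene",(246,203),.02),("scene",(258,210),.195),("scene",(160,201),.004)]:print(n,uv,cast(n,uv,z).round(3))
E
```

```text
(269, 208) [ 16 100 150]
(255, 226) [ 17  96 156]
(140, 220) [18 17 73]
(140, 240) [15  8 65]
(364, 219) [ 17 110 151]
(285, 170) [ 16  94 203]
(243, 167) [17 59 61]
(250, 240) [ 30  20 215]
(285, 155) [ 16  96 189]
top (269, 224) [ 0.499 -0.023  0.02 ]
top (140, 237) [0.494 0.324 0.016]
top (364, 219) [ 0.492 -0.283  0.004]
top (243, 167) [0.614 0.034 0.195]
scene (246, 203) [ 0.487 -0.018  0.02 ]
scene (258, 210) [0.625 0.036 0.195]
scene (160, 201) [ 0.501 -0.281  0.004]
```

View pics/c1.png

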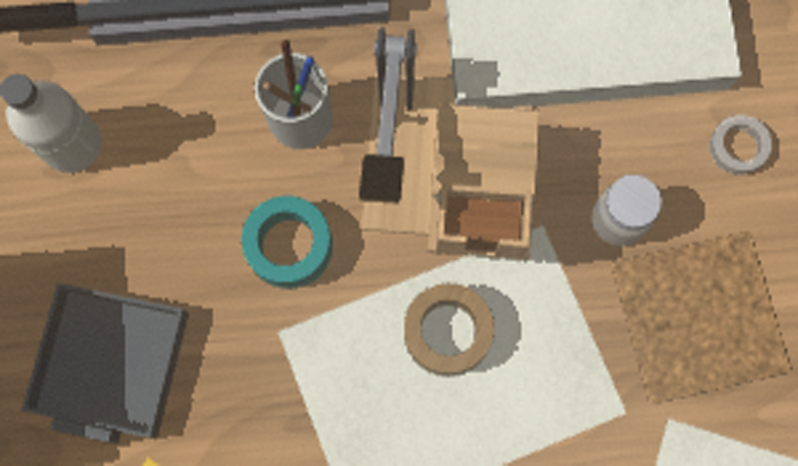

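The crop confirms it: the brown ring is on the white paper, centred near crop (450,328), in front of the dispenser. The tray's tab faces the robot at crop (85,435), and the mat's corners are clear. Next I'll convert the pixels to positions.

```bash
python3 - <<'E'
from h import *
def c(u,v,z): return cast("top",(100+(u+.5)/2.66-.5,100+(v+.5)/2.66-.5),z)[:2]
rt=c(450,328,.04);print("roll",rt.round(4))
M=np.array([c(*p,.004) for p in[(612,262),(752,232),(790,370),(655,402)]]);print("mat",M.round(3),M.mean(0).round(4))
T=np.array([c(*p,.032) for p in[(60,285),(188,310),(155,438),(22,408)]]);print("tray",T.round(3),T.mean(0).round(4),[np.linalg.norm(T[i]-T[i-1]).round(3) for i in range(4)])
for q,n in((M,"mat"),(T,"tray")):
    e=[q[(i+1)%4]-q[i] for i in range(4)];print(n,[np.degrees(np.arctan2(v[1],v[0])).round(1) for v in e])
P=[(381,178,.195,-5,95),(395,45,.145,135,95),(537,108,.07,100,-50),(362,230,.006,-12,120),(440,188,.138,7,42),(533,193,.138,7,-42)]
w=np.array([c(*p[:3]) for p in P]);l=np.array([[p[3],p[4]] for p in P])/1000
print(w.round(3))
wc=w-w.mean(0);lc=l-l.mean(0)
a=np.arctan2((lc[:,0]*wc[:,1]-lc[:,1]*wc[:,0]).sum(),(lc*wc).sum());Rm=np.array([[np.cos(a),-np.sin(a)],[np.sin(a),np.cos(a)]])
o=w.mean(0)-Rm@l.mean(0);print("disp",o.round(4),np.degrees(a).round(2),((l@Rm.T+o-w)*1000).round(1))
# edges directions
for p,q,z in[((537,108),(533,250),.07),((430,248),(530,256),.07),((362,230),(430,235),.006)]:
    d=c(*p,z)-c(*q,z);print(np.degrees(np.arctan2(d[1],d[0])).round(1),c(*p,z).round(3),c(*q,z).round(3))
# bay
print("bay",(Rm@[-.085,0]+o).round(4))
E
```

```text
roll [ 0.499  -0.0215]
mat [[ 0.558 -0.197]
 [ 0.577 -0.347]
 [ 0.431 -0.363]
 [ 0.411 -0.222]] [ 0.4941 -0.2821]
tray [[0.577 0.364]
 [0.541 0.237]
 [0.418 0.275]
 [0.458 0.404]] [0.4984 0.3201] [np.float64(0.126), np.float64(0.132), np.float64(0.129), np.float64(0.135)]
mat [np.float64(-82.8), np.float64(-173.6), np.float64(98.1), np.float64(9.7)]
tray [np.float64(-106.0), np.float64(163.1), np.float64(72.6), np.float64(-18.3)]
[[ 0.615  0.034]
 [ 0.757  0.01 ]
 [ 0.709 -0.128]
 [ 0.613  0.058]
 [ 0.617 -0.02 ]
 [ 0.604 -0.105]]
disp [ 0.6082 -0.0626] -8.1 [[ 1.7 -1.5]
 [-2.2  2.4]
 [-8.7  2. ]
 [-0.2 -0.4]
 [ 4.5 -2.2]
 [ 4.9 -0.3]]
-8.0 [ 0.709 -0.128] [ 0.564 -0.108]
80.4 [ 0.575 -0.008] [ 0.559 -0.104]
80.7 [0.613 0.058] [ 0.602 -0.012]
bay [ 0.524  -0.0506]
```

```bash
python3 -m jog '[[[0,0.0308,-0.0255,0,0.1],[0,0.0616,-0.051,0,0.2],[-0.05,0.0924,-0.0765,0,0.282],[-0.05,0.1232,-0.102,0,0.282],[-0.05,0.154,-0.1275,0,0.282]]]' 20
python3 -m jog '[[[-0.05,0.0225,-0.033,0,0],[-0.05,0.045,-0.066,0,0],[-0.05,0.0675,-0.099,0,0],[-0.05,0.09,-0.132,0,0],[-0.05,0.1125,-0.165,0,0]]]'
python3 -m jog '[[[-0.05,0.0225,-0.033,0,0],[-0.05,0.045,-0.066,0,0],[-0.05,0.0675,-0.099,0,0],[-0.05,0.09,-0.132,0,0],[-0.05,0.1125,-0.165,0,0]]]'
python3 -m jog '[[[-0.05,0.0155,-0.022,0.02,0],[-0.05,0.0155,-0.022,0.06,0],[-0.05,0.0155,-0.022,0.1,0],[-0.05,0.0155,-0.022,0.115,0],[-0.05,0.0155,-0.022,0.115,0]]]'
python3 - <<'E'
from h import *
save("s1.png",robot.read_camera("scene"),(180,140,330,250),4)
E
```

```text
time: 0.52
tool_pos: [0.2589, -0.3372, 0.1994]
tool_rot: [-3.141, 0.0, -0.001]
contact_force: [0.7, -0.4, -0.3]
opening: 0.0631
grip_force: 0.0
time: 0.93
tool_pos: [0.3715, -0.1721, 0.1997]
tool_rot: [3.142, 0.0, -0.0]
contact_force: [1.0, -1.8, -0.6]
opening: 0.044
grip_force: 0.0
time: 1.35
tool_pos: [0.4841, -0.007, 0.1995]
tool_rot: [3.141, 0.0, 0.0]
contact_force: [0.4, -1.7, -0.1]
opening: 0.0434
grip_force: 0.0
time: 1.77
tool_pos: [0.4958, 0.0136, 0.0806]
tool_rot: [-3.141, 0.009, 0.0]
contact_force: [-0.8, 1.2, -0.6]
opening: 0.0437
grip_force: 0.0
```

View pics/s1.png

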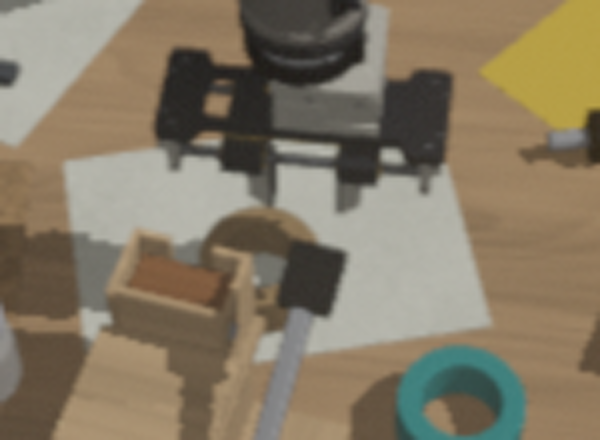

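The scene crop shows the open fingers straddling the roll's +y wall: tips at crop (262,200) and (345,207), roll edge at about (318,240). Next I'll descend, grip and lift.

```bash
python3 -m jog '[[[-0.05,0,0,0.035,0],[-0.05,0,0,0.055,0],[-0.05,0,0,0.071,0],[-0.05,0,0,0.071,0],[-1,0,0,0.071,0]]]' 20
python3 -m jog '[[[-1,0,0,0,0],[-1,0,0,0,0],[-1,0,0,0,0],[-1,0,0,0,0],[-1,0,0,0,0]]]'
python3 -m jog '[[[-1,-0.004,0,-0.02,0],[-1,-0.008,0,-0.05,0],[-1,-0.012,0,-0.08,0],[-1,-0.012,0,-0.08,0],[-1,-0.012,0,-0.08,0]]]'
```

```text
time: 2.23
tool_pos: [0.5, 0.0126, 0.0148]
tool_rot: [3.141, -0.001, -0.001]
contact_force: [1.2, -0.2, 0.6]
opening: 0.0404
grip_force: 0.0
time: 2.65
tool_pos: [0.4994, 0.0129, 0.0143]
tool_rot: [3.141, -0.001, -0.0]
contact_force: [-0.1, -0.5, 0.6]
opening: 0.0084
grip_force: 0.0
time: 3.07
tool_pos: [0.4882, 0.0128, 0.0954]
tool_rot: [3.141, -0.004, -0.0]
contact_force: [-0.1, -0.1, -0.9]
opening: 0.0001
grip_force: 0.0
```

The fingers shut on nothing, so I'll look again.

```bash
python3 - <<'E'
from h import *
a=robot.read_camera("scene");b=robot.read_camera("top")
f=lambda i,c:cv2.resize(i[c[1]:c[3],c[0]:c[2]],None,fx=4,fy=4,interpolation=cv2.INTER_CUBIC)
save("s2.png",np.hstack([f(a,(200,150,300,250)),f(b,(210,160,310,260))]),(0,0,800,400),1)
print(proj("scene",[.499,.0128,.04]),proj("top",[.499,.0128,.04]),proj("top",[.488,.0128,.0874]),proj("scene",[.488,.0128,.0874]))
E
```

```text
[255.75208158 203.43045944] [255.86187636 224.10886446] [256.36356557 225.99039719] [256.09695245 190.79270521]
```

View pics/s2.png

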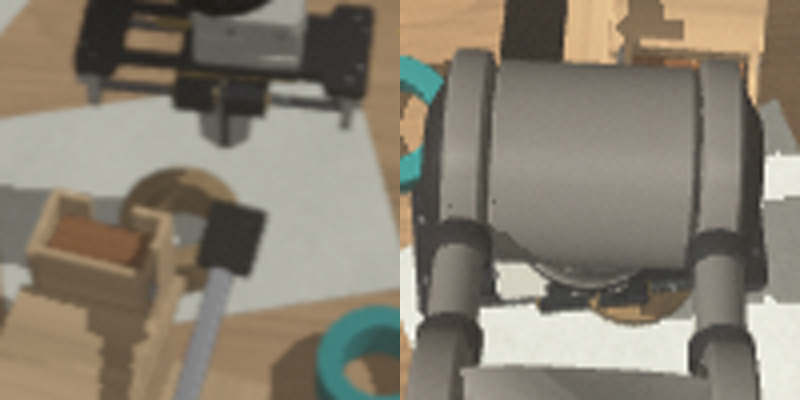

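```bash
python3 - <<'E'
from h import *
im=cv2.imread("pics/top0.png");hsv=cv2.cvtColor(im,cv2.COLOR_BGR2HSV)
m=((hsv[...,1]>60)&(hsv[...,0]>8)&(hsv[...,0]<25)).astype(np.uint8)
m[:205]=0;m[:, :235]=0;m[:,300:]=0;m[250:]=0
n,l,s,c=cv2.connectedComponentsWithStats(m)
i=1+s[1:,4].argmax();print("top",s[i],c[i]);x,y,w,h=s[i][:4]
for z in(0,.04):print([cast("top",p,z)[:2].round(4) for p in((x,y+h/2),(x+w,y+h/2),(x+w/2,y),(x+w/2,y+h))])
print("scene l,r,near z=.04",[cast("scene",p,.04)[:2].round(4) for p in((230,203),(259.5,200),(245.5,191.8))])
print(proj("scene",[.499,-.0215,.04]),proj("scene",[.454,-.0215,.04]))
E
```

```text
top [252 207  34  34 588] [268.41836735 222.86054422]
[array([0.5054, 0.0226]), array([ 0.4974, -0.0699]), array([ 0.5482, -0.0281]), array([ 0.4554, -0.0193])]
[array([0.5002, 0.0229]), array([ 0.4924, -0.0662]), array([ 0.5414, -0.0259]), array([ 0.452 , -0.0174])]
scene l,r,near z=.04 [array([ 0.5067, -0.0623]), array([0.4855, 0.0222]), array([ 0.4608, -0.023 ])]
[244.15238302 202.26170196] [246.31118844 190.0359806 ]
```

```bash
python3 - <<'E'
from h import *
print(robot.nose_length,robot.observe()["tool_pos"],robot.observe()["qpos"])
P=np.array([.488,.0128,.0874]);p=proj("scene",P)
for d in np.eye(3)*.01:print(proj("scene",P+d)-p)
a=robot.read_camera("scene");f=lambda i,c:cv2.resize(i[c[1]:c[3],c[0]:c[2]],None,fx=8,fy=8,interpolation=cv2.INTER_CUBIC)
i=f(a,(215,145,305,215))
def mk(P,col):
    q=(proj("scene",P)-[215,145]+.5)*8-.5;cv2.circle(i,tuple(int(v) for v in q),5,col,-1)
o=robot.observe()["tool_pos"]
for k in(.008,-.011,-.058):mk(o-[0,0,k],(255,0,0))
for t in np.linspace(0,6.28,24):mk([.498+.045*np.cos(t),-.0215+.045*np.sin(t),.04],(0,255,0))
save("s3.png",i,(0,0,720,560),1)
E
```

```text
0.008 [0.486663   0.01298776 0.09327986] [-1.30822088e-01  3.92414033e-01  1.77680118e+00 -1.34619520e-04
  9.72990513e-01  1.44023845e+00]
[-0.44907814  2.80889427]
[3.47800138 0.3422932 ]
[-0.02930213 -2.09900503]
```

View pics/s3.png

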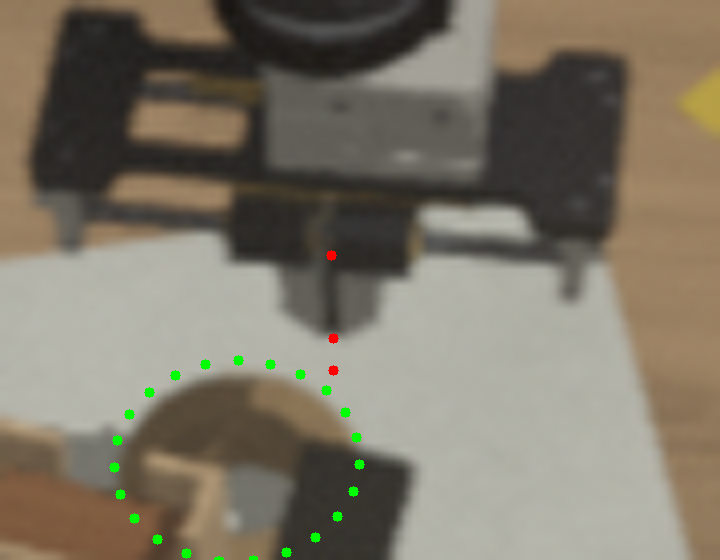

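The rendered fingertips sit about 4–7 px (25–35 mm in height) above where the reported TCP puts them, and the roll appears slightly lower than expected. That suggests the fingers closed above the roll. To calibrate the height, I'll probe the bare table nearby with the fingers shut.

```bash
python3 -m jog '[[[-1,-0.015,-0.025,0,0],[-1,-0.03,-0.05,0.02,0],[-1,-0.04,-0.06,0.05,0],[-1,-0.04,-0.06,0.079,0],[-1,-0.04,-0.06,0.079,0]]]'
python3 -m jog '[[[-1,0,0,0.003,0],[-1,0,0,0.006,0],[-1,0,0,0.009,0],[-1,0,0,0.009,0]]]'
```

```text
time: 3.63
tool_pos: [0.4422, 0.0736, 0.0099]
tool_rot: [3.142, 0.011, 0.001]
contact_force: [-2.1, -0.5, -0.2]
opening: 0.0006
grip_force: 0.0
time: 3.97
tool_pos: [0.4479, 0.0726, 0.0062]
tool_rot: [3.141, -0.002, -0.001]
contact_force: [-0.4, -0.1, 0.4]
opening: 0.0006
grip_force: 0.0
```

```bash
python3 -m jog '[[[-1,0,0,0.003,0],[-1,0,0,0.006,0],[-1,0,0,0.009,0],[-1,0,0,0.009,0]]]'
python3 - <<'E'
from h import *
i=robot.read_camera("scene");save("s4.png",i,(235,140,335,215),6);print(proj("scene",robot.observe()["tool_pos"]-[0,0,.008]))
E
```

```text
time: 4.3
tool_pos: [0.4468, 0.0729, -0.0037]
tool_rot: [3.142, 0.001, -0.0]
contact_force: [-0.5, -0.0, 0.1]
opening: 0.0004
grip_force: 0.0
[277.41250792 201.15335787]
```

View pics/s4.png

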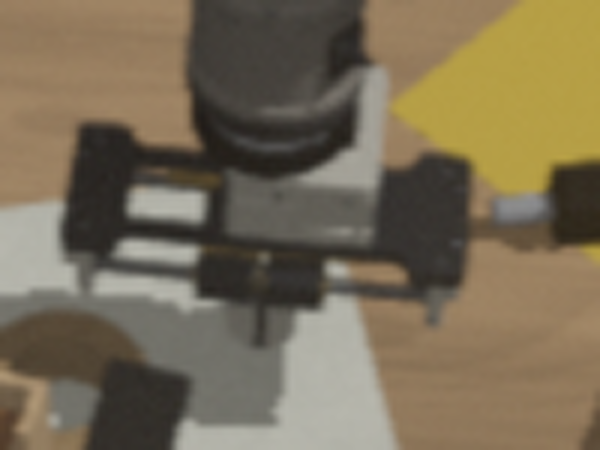

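The picture shows the tips at crop (260,347), i.e. px (278,198), against a predicted row of 201. They are still clear of the table, with the shadow detached, so I'll keep probing.

```bash
python3 -m jog '[[[-1,0,0,0.003,0],[-1,0,0,0.006,0],[-1,0,0,0.008,0],[-1,0,0,0.008,0]]]'
python3 -m jog '[[[-1,0,0,0.003,0],[-1,0,0,0.005,0],[-1,0,0,0.005,0]]]'
```

```text
time: 4.68
tool_pos: [0.4467, 0.0729, -0.0118]
tool_rot: [3.141, 0.001, -0.0]
contact_force: [-0.5, -0.3, -0.7]
opening: 0.0002
grip_force: 0.0
time: 4.93
tool_pos: [0.4468, 0.0729, -0.0167]
tool_rot: [3.142, 0.001, -0.0]
contact_force: [0.3, 0.3, -0.1]
opening: 0.0006
grip_force: 0.0
```

```bash
python3 -m jog '[[[-1,0,0,0.002,0],[-1,0,0,0.004,0],[-1,0,0,0.004,0]]]'
python3 -m jog '[[[-1,0,0,0.002,0],[-1,0,0,0.004,0],[-1,0,0,0.004,0]]]'
```

```text
time: 5.18
tool_pos: [0.4469, 0.0729, -0.0206]
tool_rot: [3.142, 0.0, -0.0]
contact_force: [0.3, -0.5, 0.4]
opening: 0.0005
grip_force: 0.0
time: 5.43
tool_pos: [0.4468, 0.0729, -0.0246]
tool_rot: [3.142, 0.001, -0.0]
contact_force: [0.4, 0.6, 0.2]
opening: 0.0003
grip_force: 0.0
```

```bash
python3 -m jog '[[[-1,0,0,0.002,0],[-1,0,0,0.003,0],[-1,0,0,0.003,0]]]'|grep -E "pos|contact"
python3 -m jog '[[[-1,0,0,0.002,0],[-1,0,0,0.003,0],[-1,0,0,0.003,0]]]'|grep -E "pos|contact"
python3 -m jog '[[[-1,0,0,0.002,0],[-1,0,0,0.003,0],[-1,0,0,0.003,0]]]'|grep -E "pos|contact"
python3 - <<'E'
from h import *
i=robot.read_camera("scene");save("s5.png",i,(235,140,335,215),6)
E
```

```text
tool_pos: [0.4472, 0.0729, -0.0268]
contact_force: [-2.0, -1.1, 7.5]
tool_pos: [0.4473, 0.0729, -0.0271]
contact_force: [-10.5, -0.3, 45.2]
tool_pos: [0.4475, 0.0729, -0.0273]
contact_force: [-20.0, -1.3, 83.5]
```

Contact came at reported TCP z ≈ -0.027, so the fingertips really sit about 27 mm above the reported TCP height. From here I use z_tip = z_TCP + 0.027, and redo the grasp with that.

```bash
python3 -m jog '[[[-1,0,0,-0.035,0],[-0.05,0,0,-0.073,0],[-0.05,0.027,0.03,-0.073,0],[-0.05,0.055,0.0585,-0.073,0],[-0.05,0.055,0.0585,-0.073,0]]]' 20
python3 -m jog '[[[-0.05,0,0,0,0],[-0.05,0,0,0,0],[-0.05,0,0,0.02,0],[-0.05,0,0,0.025,0],[-0.05,0,0,0.025,0]]]'
python3 -m jog '[[[-0.05,0,0,0.015,0],[-0.05,0,0,0.03,0],[-0.05,0,0,0.039,0],[-0.05,0,0,0.039,0],[-1,0,0,0.039,0]]]'
python3 -m jog '[[[-1,0,0,0,0],[-1,0,0,0,0],[-1,0,0,0,0],[-1,0,0,0,0],[-1,0,0,0,0]]]'
```

```text
time: 6.65
tool_pos: [0.5082, 0.0102, 0.0415]
tool_rot: [3.139, -0.009, -0.003]
contact_force: [0.9, -0.3, -0.1]
opening: 0.0231
grip_force: 0.0
time: 7.07
tool_pos: [0.4997, 0.0154, 0.0131]
tool_rot: [-3.141, 0.005, 0.001]
contact_force: [-0.5, 0.3, -0.7]
opening: 0.0436
grip_force: 0.0
time: 7.48
tool_pos: [0.5017, 0.0147, -0.0243]
tool_rot: [-3.142, 0.001, 0.0]
contact_force: [0.1, -0.0, -0.6]
opening: 0.0401
grip_force: 0.0
time: 7.9
tool_pos: [0.5024, 0.0144, -0.0237]
tool_rot: [3.141, -0.001, -0.0]
contact_force: [-0.5, 0.8, 4.6]
opening: 0.0169
grip_force: 20.5
```

```bash
python3 -m jog '[[[-1,-0.003,0,-0.03,0],[-1,-0.006,0,-0.06,0],[-1,-0.008,0.02,-0.06,0],[-1,-0.01,0.055,-0.06,0],[-1,-0.013,0.09,-0.06,0]]]'
python3 -m jog '[[[-1,0,0.036,0,0],[-1,0,0.072,0,0],[-1,0,0.108,0,0],[-1,0,0.142,0,0],[-1,0,0.1705,0,0]]]'
python3 -m jog '[[[-1,0,0,0,0],[-1,0,0,0.02,0],[-1,0,0,0.04,0],[-1,0,0,0.05,0],[-1,0,0,0.05,0]]]'
python3 -m jog '[[[-1,0,0,0.004,0],[-1,0,0,0.005,0],[-1,0,0,0.005,0]]]'
```

```text
time: 8.32
tool_pos: [0.4893, -0.0759, 0.0364]
tool_rot: [3.141, -0.001, 0.003]
contact_force: [1.4, -0.8, -1.7]
opening: 0.0165
grip_force: 20.5
time: 8.73
tool_pos: [0.4886, -0.2485, 0.0357]
tool_rot: [3.141, -0.0, -0.001]
contact_force: [0.0, -0.4, -1.4]
opening: 0.017
grip_force: 20.5
time: 9.15
tool_pos: [0.4873, -0.2445, -0.0166]
tool_rot: [-3.139, 0.004, 0.0]
contact_force: [-0.7, -0.3, -1.4]
opening: 0.0168
grip_force: 20.5
time: 9.4
tool_pos: [0.4895, -0.2461, -0.0187]
tool_rot: [3.141, -0.001, 0.0]
contact_force: [0.7, -0.8, 0.1]
opening: 0.017
grip_force: 20.5
```

```bash
python3 -m jog '[[[-0.05,0,0,0,0],[-0.05,0,0,0,0],[-0.05,0,0,0,0],[-0.05,0,0,0,0],[-0.05,0,0,0,0]]]'
python3 -m jog '[[[-0.05,0,0,-0.02,0],[-0.05,0,0,-0.05,0],[-0.05,0,0,-0.08,0],[-0.05,0,0,-0.1,0]]]'
python3 -m jog '[[[0.3,0,-0.04,0,-0.11],[0.3,0,-0.08,0,-0.22],[0.3,0,-0.12,0,-0.33],[0.3,0,-0.16,0,-0.44],[0.3,0,-0.2,0,-0.55]]]'
python3 -m jog '[[[0.6,0.0156,-0.035,0,-0.11],[0.6,0.0312,-0.07,0,-0.22],[0.6,0.0468,-0.105,0,-0.33],[0.6,0.0624,-0.14,0,-0.44],[0.6,0.078,-0.175,0,-0.55]]]'
python3 -m jog '[[[0.6,0.032,-0.0235,0,-0.05],[0.6,0.064,-0.047,0,-0.1],[0.6,0.096,-0.0705,0,-0.15],[0.6,0.128,-0.094,0,-0.172],[0.6,0.16,-0.1175,0,-0.172]]]' 40
python3 -m jog '[[[0.6,0,0,0,0],[0.6,0,0,0,0]]]'
python3 - <<'E'
from h import *
t=robot.read_camera("top");s=robot.read_camera("scene");cv2.imwrite("pics/t6raw.png",cv2.cvtColor(t,cv2.COLOR_RGB2BGR));cv2.imwrite("pics/s6raw.png",cv2.cvtColor(s,cv2.COLOR_RGB2BGR))
f=lambda i,c:cv2.resize(i[c[1]:c[3],c[0]:c[2]],None,fx=2.6,fy=2.6,interpolation=cv2.INTER_CUBIC)
A=f(t,(100,150,405,265));B=f(s,(110,135,415,245));save("p6.png",np.vstack([A,B]),(0,0,A.shape[1],A.shape[0]+B.shape[0]),1)
E
```

```text
time: 9.82
tool_pos: [0.4892, -0.2462, -0.019]
tool_rot: [3.141, -0.001, -0.0]
contact_force: [1.4, -0.8, -0.7]
opening: 0.0421
grip_force: 0.0
time: 10.15
tool_pos: [0.4897, -0.2466, 0.0833]
tool_rot: [3.14, -0.002, -0.0]
contact_force: [0.9, -0.7, -0.2]
opening: 0.0434
grip_force: 0.0
time: 10.57
tool_pos: [0.4887, -0.0445, 0.081]
tool_rot: [3.141, -0.0, 0.554]
contact_force: [0.7, 0.4, -0.2]
opening: 0.0592
grip_force: 0.0
time: 10.98
tool_pos: [0.4636, 0.1457, 0.0809]
tool_rot: [3.141, -0.0, 1.105]
contact_force: [1.3, 0.3, -0.3]
opening: 0.0733
grip_force: 0.0
time: 11.4
tool_pos: [0.4313, 0.3417, 0.0809]
tool_rot: [3.141, -0.0, 1.273]
contact_force: [1.2, -0.2, -0.5]
opening: 0.0733
grip_force: 0.0
time: 11.57
tool_pos: [0.4311, 0.3416, 0.0805]
tool_rot: [3.141, 0.0, 1.276]
contact_force: [-0.8, 0.1, 0.2]
opening: 0.0737
grip_force: 0.0
```

View pics/p6.png

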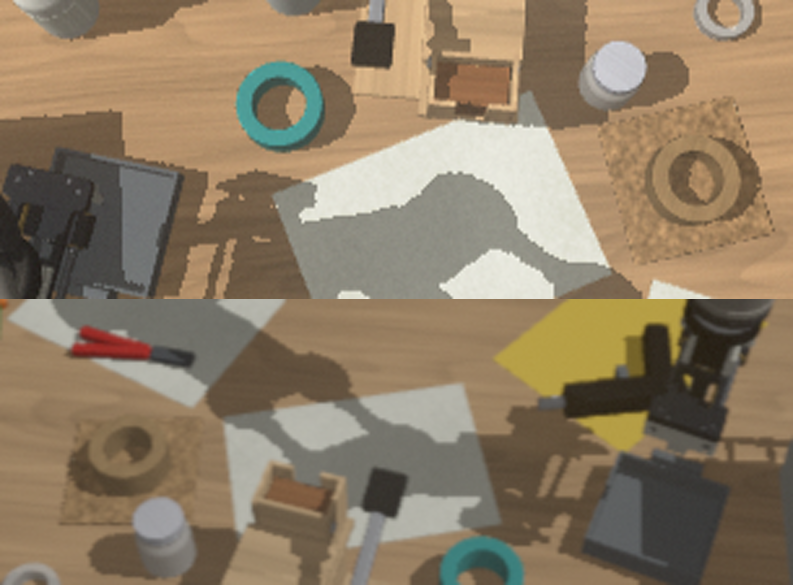

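The roll lies flat with its whole outline inside the mat: top crop (696,178) against mat centre (688,180). The gripper is over the tray tab. Next I'll check the tab position and how close the glue gun is.

```bash
python3 - <<'E'
from h import *
print("tab",cast("top",(132,263.5),.042),"scene tab",cast("scene",(110+678/2.6,135+(455-299)/2.6),.042))
im=cv2.imread("pics/top0.png")
m=(im.max(2)<60).astype(np.uint8);m[:280]=0;m[:, :110]=0;m[:,215:]=0
ys,xs=np.nonzero(m);P=np.array([cast("top",(x,y),.03)[:2] for x,y in zip(xs,ys)])
yaw=1.272;tx=np.array([np.cos(yaw),np.sin(yaw)]);ty=np.array([np.sin(yaw),-np.cos(yaw)])
d=P-[.432,.340];a=d@tx;b=d@ty;k=np.abs(a)<.02
print(len(P),P.min(0),P.max(0),"gun along closing within finger width",b[k].min() if k.any() else None,b[k].max() if k.any() else None)
print("turq",cast("top",(207,190),.02))
E
```

```text
tab [0.4249782  0.33906382 0.042     ] scene tab [0.42888564 0.34654459 0.042     ]
266 [0.21397392 0.2142786 ] [0.35524001 0.36037927] gun along closing within finger width -0.12387309291950616 -0.10629001580678063
turq [0.60629363 0.13699594 0.02      ]
```

```bash
python3 -m jog '[[[0.6,0,0,0.035,0],[0.6,0,0,0.07,0],[0.6,0,0,0.09,0],[0.6,0,0,0.102,0],[0.6,0,0,0.102,0]]]' 40
python3 -m jog '[[[-1,0,0,0,0],[-1,0,0,0,0],[-1,0,0,0,0],[-1,0,0,0,0],[-1,0,0,0,0]]]'
python3 -m jog '[[[-1,0,0,0,0],[-1,0,0,0,0],[-1,0,0,0,0],[-1,0,0,0,0],[-1,0,0,0,0]]]'
```

```text
time: 12.08
tool_pos: [0.4316, 0.3373, -0.0221]
tool_rot: [-3.14, 0.003, 1.269]
contact_force: [-0.4, 0.0, -0.1]
opening: 0.0734
grip_force: 0.0
time: 12.5
tool_pos: [0.4322, 0.3395, -0.0212]
tool_rot: [3.141, -0.0, 1.271]
contact_force: [-0.4, -0.6, 0.2]
opening: 0.0451
grip_force: 0.0
time: 12.92
tool_pos: [0.4321, 0.3399, -0.0213]
tool_rot: [3.141, -0.0, 1.272]
contact_force: [0.3, -0.1, 0.5]
opening: 0.0155
grip_force: 40.0
```

```bash
python3 -m jog '[[[-1,-0.0015,-0.005,-0.015,0],[-1,-0.003,-0.01,-0.03,0],[-1,-0.005,-0.017,-0.045,0],[-1,-0.0088,-0.0287,-0.055,0],[-1,-0.0088,-0.0287,-0.055,0]]]' 50
python3 -m jog '[[[-1,-0.02,0.006,0,0],[-1,-0.055,0.017,0,0],[-1,-0.09,0.028,0,0],[-1,-0.125,0.0385,0,0],[-1,-0.16,0.0493,0,0]]]'
python3 -m jog '[[[-1,-0.0355,0.0115,0,-0.03],[-1,-0.071,0.023,0,-0.06],[-1,-0.1065,0.037,0,-0.1],[-1,-0.142,0.052,0,-0.13],[-1,-0.1755,0.0645,0,-0.147]]]'
python3 -m jog '[[[-1,-0.01,0.003,0,0],[-1,-0.018,0.0045,0,0],[-1,-0.018,0.0045,0.01,0],[-1,-0.018,0.0045,0.03,0],[-1,-0.018,0.0045,0.045,0]]]'
```

```text
time: 13.33
tool_pos: [0.4009, 0.3402, 0.0352]
tool_rot: [3.141, -0.001, 1.273]
contact_force: [-0.2, 0.2, -2.0]
opening: 0.0158
grip_force: 50.0
time: 13.75
tool_pos: [0.4016, 0.1709, 0.033]
tool_rot: [-3.141, 0.001, 1.273]
contact_force: [1.3, 0.4, -1.3]
opening: 0.0158
grip_force: 50.0
time: 14.17
tool_pos: [0.412, -0.0166, 0.0333]
tool_rot: [-3.142, 0.0, 1.42]
contact_force: [1.4, 0.7, -1.9]
opening: 0.016
grip_force: 50.0
time: 14.58
tool_pos: [0.4135, -0.0322, -0.0123]
tool_rot: [-3.141, -0.0, 1.419]
contact_force: [-1.2, -0.3, -1.5]
opening: 0.0157
grip_force: 50.0
```

```bash
python3 -m jog '[[[-1,0,0,0.005,0],[-1,0,0,0.01,0],[-1,0,0,0.01,0]]]'
python3 -m jog '[[[-1,0,0.012,0,0],[-1,0,0.022,0,0],[-1,0,0.032,0,0],[-1,0,0.042,0,0],[-1,0,0.042,0,0]]]'
python3 - <<'E'
from h import *
t=robot.read_camera("top");cv2.imwrite("pics/t7raw.png",cv2.cvtColor(t,cv2.COLOR_RGB2BGR))
s=robot.read_camera("scene")
f=lambda i,c:cv2.resize(i[c[1]:c[3],c[0]:c[2]],None,fx=4,fy=4,interpolation=cv2.INTER_CUBIC)
save("p7.png",np.hstack([f(t,(220,135,320,275)),f(s,(200,140,300,280))]),(0,0,800,560),1)
E
```

```text
time: 14.83
tool_pos: [0.4135, -0.0321, -0.0213]
tool_rot: [-3.141, -0.0, 1.42]
contact_force: [-0.2, 0.4, -1.6]
opening: 0.0158
grip_force: 50.0
time: 15.25
tool_pos: [0.4578, -0.0392, -0.0207]
tool_rot: [3.138, 0.0, 1.42]
contact_force: [0.2, -0.1, -1.6]
opening: 0.016
grip_force: 50.0
```

View pics/p7.png

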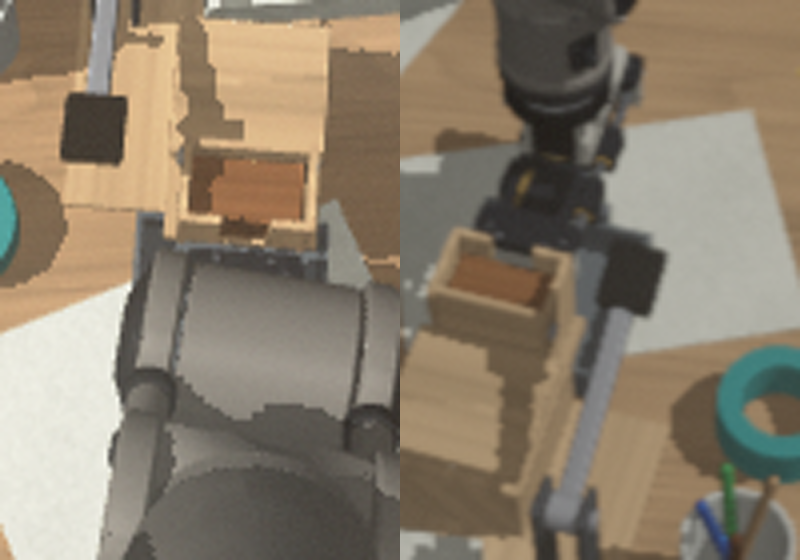

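```bash
python3 - <<'E'
from h import *
o=np.array([.6075,-.062]);a=np.radians(-8.7);Rm=np.array([[np.cos(a),-np.sin(a)],[np.sin(a),np.cos(a)]])
def L(u,v,z):return ((Rm.T@(cast("top",(220+(u+.5)/4-.5,135+(v+.5)/4-.5),z)[:2]-o))*1000).round(1)
for n,p in dict(trayL=(138,235,.032),trayR=(327,255,.032),trayLcorner=(140,213,.032),baseFL=(66,205,.006),baseFR=(165,212,.006),magBL=(188,148,.138),magBR=(318,152,.138),magFL=(178,222,.138),magFR=(316,235,.138),shelfFL=(180,240,.06),shelfFR=(316,248,.06),pad=(94,128,.195),bodyBR=(328,28,.07)).items():print(n,L(*p))
E
```

```text
trayL [-34.8  67.5]
trayR [-40.3 -60. ]
trayLcorner [-19.6  67.1]
baseFL [-11.5 118.9]
baseFR [-12.   50.2]
magBL [-0.4 39.2]
magBR [  2.2 -40.6]
magFL [-47.2  42.5]
magFR [-49.8 -41.5]
shelfFL [-42.2  39.5]
shelfFR [-41.7 -49.7]
pad [-7.2 95.2]
bodyBR [106.5 -50.5]
```

Measured in the dispenser's own frame, the tray is square. Its front edge is at -19.6 mm (target -20) and it sits about 3.5 mm too far to +y. I'll correct that, release, rise and go over the lever pad.

```bash
python3 -m jog '[[[-1,-0.003,0,0.0005,0],[-1,-0.0035,0,0.001,0],[-1,-0.0035,0,0.001,0]]]'
python3 -m jog '[[[0.1,0,0,0,0],[0.1,0,0,0,0],[0.1,0,0,0,0],[0.1,0,0,0,0],[0.1,0,0,0,0]]]'
python3 -m jog '[[[0.1,0,0,-0.02,0],[0.1,0,0,-0.05,0],[0.1,0,0,-0.09,0],[0.1,0,0,-0.13,0],[0.1,0,0,-0.17,0]]]'
python3 -m jog '[[[-1,0,0,-0.035,0],[-1,0,0,-0.072,0],[-1,0,0,-0.072,0]]]'
python3 -m jog '[[[-1,0.02,0.03,0,0],[-1,0.0435,0.064,0,0],[-1,0.067,0.098,0,0],[-1,0.0905,0.132,0,0],[-1,0.1,0.146,0,0]]]'
python3 -m jog '[[[-1,0,0,0,0],[-1,0,0,0,0]]]'
python3 - <<'E'
from h import *
t=robot.read_camera("top");s=robot.read_camera("scene")
f=lambda i,c:cv2.resize(i[c[1]:c[3],c[0]:c[2]],None,fx=4,fy=4,interpolation=cv2.INTER_CUBIC)
cv2.imwrite("pics/t8.png",t[...,::-1]);cv2.imwrite("pics/s8.png",s[...,::-1])
o=np.array([.6075,-.062]);a=np.radians(-8.7);d=robot.observe()["tool_pos"][:2]-o
print("tool local",np.cos(a)*d[0]+np.sin(a)*d[1],-np.sin(a)*d[0]+np.cos(a)*d[1])
E
```

```text
time: 15.6
tool_pos: [0.4541, -0.0423, -0.0218]
tool_rot: [-3.142, -0.0, 1.419]
contact_force: [-0.4, 3.0, 4.4]
opening: 0.0158
grip_force: 50.0
time: 16.02
tool_pos: [0.4546, -0.0427, -0.0223]
tool_rot: [-3.142, 0.0, 1.419]
contact_force: [0.2, -0.1, 0.7]
opening: 0.0445
grip_force: 0.0
time: 16.43
tool_pos: [0.454, -0.0425, 0.1494]
tool_rot: [-3.141, 0.0, 1.419]
contact_force: [1.1, -0.9, -0.5]
opening: 0.0505
grip_force: 0.0
time: 16.68
tool_pos: [0.458, -0.0434, 0.2266]
tool_rot: [3.129, 0.001, 1.419]
contact_force: [1.9, -0.7, 0.2]
opening: 0.035
grip_force: 0.0
time: 17.1
tool_pos: [0.6172, 0.0364, 0.2183]
tool_rot: [3.141, -0.001, 1.42]
contact_force: [-0.8, -0.3, -0.3]
opening: 0.0025
grip_force: 0.0
time: 17.27
tool_pos: [0.614, 0.0346, 0.2182]
tool_rot: [-3.139, 0.0, 1.42]
contact_force: [0.9, -0.7, 0.1]
opening: 0.0005
grip_force: 0.0
tool local -0.008868027422521563 0.09550311509662872
```

```bash
python3 -m jog '[[[-1,0,0,0.02,0],[-1,0,0,0.04,0],[-1,0,0,0.05,0],[-1,0,0,0.055,0],[-1,0,0,0.055,0]]]' |grep -E "pos|cont"
python3 -m jog '[[[-1,0,0,0.02,0],[-1,0,0,0.04,0],[-1,0,0,0.06,0],[-1,0,0,0.075,0],[-1,0,0,0.075,0]]]' |grep -E "pos|cont"
python3 -m jog '[[[-1,0,0,0.005,0],[-1,0,0,0.01,0],[-1,0,0,0.013,0],[-1,0,0,0.013,0]]]' |grep -E "pos|cont"
```

```text
tool_pos: [0.6133, 0.0336, 0.1647]
contact_force: [-1.4, -0.3, 3.1]
tool_pos: [0.615, 0.0338, 0.0897]
contact_force: [-0.4, 0.8, 8.8]
tool_pos: [0.6169, 0.0336, 0.0798]
contact_force: [1.6, -0.3, 9.6]
```

```bash
python3 -m jog '[[[-1,0,0,0.002,0],[-1,0,0,0.003,0],[-1,0,0,0.003,0]]]' |grep -E "pos|cont"
python3 -m jog '[[[-1,0,0,0.001,0],[-1,0,0,0.002,0],[-1,0,0,0.002,0]]]' |grep -E "pos|cont"
```

```text
tool_pos: [0.6174, 0.0335, 0.0775]
contact_force: [2.8, -0.7, 9.3]
tool_pos: [0.6176, 0.0335, 0.0757]
contact_force: [2.4, -0.3, 9.6]
```

```bash
python3 -m jog '[[[-1,0,0,0.001,0],[-1,0,0,0.002,0],[-1,0,0,0.002,0]]]' |grep -E "pos|cont"
python3 -m jog '[[[-1,0,0,0.001,0],[-1,0,0,0.002,0],[-1,0,0,0.002,0]]]' |grep -E "pos|cont"
```

```text
tool_pos: [0.6178, 0.0335, 0.0752]
contact_force: [-1.1, -0.9, 17.5]
tool_pos: [0.618, 0.0334, 0.0748]
contact_force: [-5.0, -0.9, 26.6]
```

Hard stop reached: the force rises above 9.5 N at z = 0.075. Let it right up, then stroke two.

```bash
python3 -m jog '[[[-1,0,0,-0.03,0],[-1,0,0,-0.06,0],[-1,0,0,-0.09,0],[-1,0,0,-0.122,0],[-1,0,0,-0.122,0]]]' |grep -E "pos|cont"
python3 -m jog '[[[-1,0,0,0,0],[-1,0,0,0,0],[-1,0,0,0,0],[-1,0,0,0,0],[-1,0,0,0,0]]]' |grep -E "pos|cont"
python3 - <<'E'
from h import *
cv2.imwrite("pics/t9.png",robot.read_camera("top")[...,::-1]);cv2.imwrite("pics/s9.png",robot.read_camera("scene")[...,::-1])
# tray interior: brown pixels in the visible tray area
for n in("t8","t9"):
    h=cv2.cvtColor(cv2.imread(f"pics/{n}.png"),cv2.COLOR_BGR2HSV)
    c=np.array([proj("top",[*p,.01]) for p in[(.46,.018),(.55,.005),(.55,-.095),(.44,-.1)]]);m=np.zeros(h.shape[:2],np.uint8);cv2.fillPoly(m,[c.astype(np.int32)],1)
    b=(h[...,1]>90)&(h[...,0]<20)&(m>0);print(n,b.sum(),m.sum(),[ (xs.mean().round(),ys.mean().round()) for ys,xs in[np.nonzero(b)] if b.any()])
E
```

```text
tool_pos: [0.6176, 0.0338, 0.1986]
contact_force: [0.1, 0.0, 1.0]
tool_pos: [0.6136, 0.0342, 0.1886]
contact_force: [-1.0, 0.0, -0.4]
t8 0 1576 []
t9 68 1576 [(np.float64(287.0), np.float64(207.0))]
```

One blank is now visible in the tray at about px (287,207). Strokes two and three follow.

```bash
python3 -m jog '[[[-1,0,0,0.025,0],[-1,0,0,0.055,0],[-1,0,0,0.085,0],[-1,0,0,0.1,0],[-1,0,0,0.11,0]]]' |grep -E "pos|cont"
python3 -m jog '[[[-1,0,0,0.004,0],[-1,0,0,0.008,0],[-1,0,0,0.012,0],[-1,0,0,0.012,0],[-1,0,0,0.012,0]]]' |grep -E "pos|cont"
python3 -m jog '[[[-1,0,0,-0.03,0],[-1,0,0,-0.06,0],[-1,0,0,-0.09,0],[-1,0,0,-0.122,0],[-1,0,0,-0.122,0]]]' |grep -E "pos|cont"
python3 -m jog '[[[-1,0,0,0,0],[-1,0,0,0,0],[-1,0,0,0,0],[-1,0,0,0,0],[-1,0,0,0,0]]]' |grep -E "pos|cont"
python3 -m jog '[[[-1,0,0,0,0],[-1,0,0,0,0],[-1,0,0,0,0]]]' |grep -E "pos|cont"
python3 -m jog '[[[-1,0,0,0.025,0],[-1,0,0,0.055,0],[-1,0,0,0.085,0],[-1,0,0,0.1,0],[-1,0,0,0.11,0]]]' |grep -E "pos|cont"
python3 -m jog '[[[-1,0,0,0.004,0],[-1,0,0,0.008,0],[-1,0,0,0.012,0],[-1,0,0,0.012,0],[-1,0,0,0.012,0]]]' |grep -E "pos|cont"
python3 -m jog '[[[-1,0,0,-0.03,0],[-1,0,0,-0.06,0],[-1,0,0,-0.09,0],[-1,0,0,-0.122,0],[-1,0,0,-0.122,0]]]' |grep -E "pos|cont"
python3 -m jog '[[[-1,0,0,-0.02,0],[-1,0,0,-0.04,0],[-1,-0.0,-0.03,-0.05,0],[-1,0,-0.06,-0.05,0],[-1,0,-0.09,-0.05,0]]]' |grep -E "pos|cont"
```

```text
tool_pos: [0.6155, 0.0339, 0.0792]
contact_force: [4.0, -0.5, 9.9]
tool_pos: [0.6165, 0.0338, 0.074]
contact_force: [-9.6, -1.2, 35.4]
tool_pos: [0.6173, 0.034, 0.1969]
contact_force: [1.8, 0.3, 0.6]
tool_pos: [0.6136, 0.0342, 0.1884]
contact_force: [-0.0, -0.3, 0.4]
tool_pos: [0.614, 0.0342, 0.1895]
contact_force: [1.0, -0.1, -0.0]
tool_pos: [0.6156, 0.0339, 0.0796]
contact_force: [4.4, -0.3, 10.9]
tool_pos: [0.6167, 0.0338, 0.0742]
contact_force: [-8.1, -0.0, 34.5]
tool_pos: [0.6174, 0.034, 0.1972]
contact_force: [0.8, 0.8, 1.0]
tool_pos: [0.5244, 0.0478, 0.2399]
contact_force: [0.3, -0.4, 0.9]
```

```bash
python3 -m jog '[[[-1,0.035,-0.02,0,0],[-1,0.07,-0.04,0,0],[-1,0.105,-0.06,0,0],[-1,0.14,-0.08,0,0],[-1,0.175,-0.1,0,0]]]' |grep -E "pos|cont"
python3 -m jog '[[[-1,0.02,0,0,0],[-1,0.04,0,0,0],[-1,0.04,0,0,0],[-1,0.04,0,0,0]]]' |grep -E "time|pos|cont"
python3 - <<'E'
from h import *
t=robot.read_camera("top");s=robot.read_camera("scene")
f=lambda i,c,k:cv2.resize(i[c[1]:c[3],c[0]:c[2]],None,fx=k,fy=k,interpolation=cv2.INTER_CUBIC)
A=f(t,(190,100,410,265),2.5);A=cv2.resize(A,(550,412));B=f(s,(200,150,300,314),2.5);B=cv2.resize(B,(250,412))
save("p10.png",np.hstack([A,B]),(0,0,800,412),1)
E
```

```text
tool_pos: [0.4518, 0.2374, 0.2398]
contact_force: [0.6, -0.6, 0.1]
time: 24.8
tool_pos: [0.4585, 0.2761, 0.2393]
contact_force: [-0.4, -0.4, 0.7]
```

View pics/p10.png

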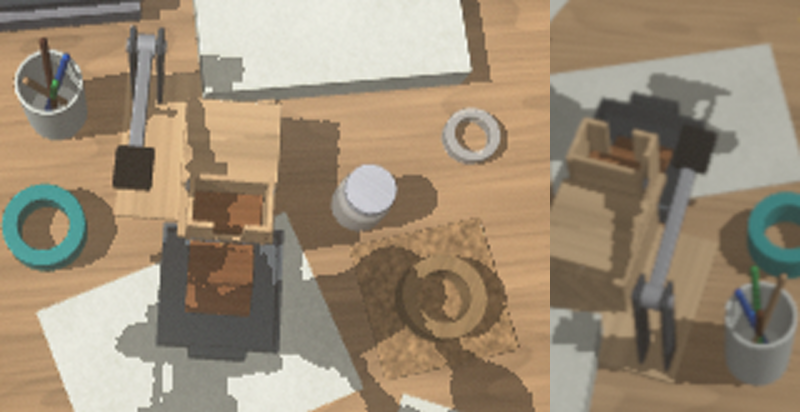

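The final view shows:
- **Tray:** square under the outlet at crop (222,290). The dropped blanks are inside it at (218,278), and none are on the table.
- **Lever:** right up, at (134,167).
- **Roll:** wholly on the mat, at (442,297).
- **Bystanders:** standing where they were.

```bash
python3 -c "
from cell import robot
print(robot.hand_in())"
```

```text
the job is handed in; nothing more can be done
None
```

I handed the job in at about 25 s: the roll lies flat on the mat, the tray is square under the outlet, and the lever made three full strokes. The blanks are in the tray with none on the table, but the last picture showed only about two blanks' area there, so the count of three rests on the strokes, not on seeing all three.

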